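# Hold the waste can's sprung lid just below its balance point

### The arm

A 6-joint arm with a two-finger parallel gripper is mounted at the origin on a cart in front of the work surface, level with it; the furniture and walls round the work are solid. World frame = base frame: x ahead of the robot, y to its left, z up, the work surface at z = 0. Lengths are in mm, angles in degrees, forces in N, time in s.
With the tool pointing down it reaches from about 300 to 850 mm from the base axis. Payload 4.2 kg.
Tool frame: the origin (TCP) lies at the very end of the fingers, on their centre line; the grasp point (between the pads) lies env.pinch_z behind it (env.pinch_z is the distance from the TCP to the grasp point, in mm); z points along the fingers, y is the line along which they close (so a half turn about z gives the same grasp; the last joint's range is limited). The gripper opens to 91 mm and grips with 3 to 60 N. Pads are 32 mm wide; open, the fingers measure 118 mm over their backs; the gripper's body (76 mm by 178 mm) begins 60 mm behind the grasp point.
Start: joints at [-71.792, 18.312, 89.639, -0, 72.044, -1.146], TCP at [190.566, -542.52, 213.976] pointing down, gripper open.
Joint ranges: [-177.97, 177.97], [-48.28, 115.42], [12.27, 149.76], [-77.06, 257.06], [2.81, 150.46], [-146.56, 146.56]. Speed limits (degrees/s): [147.25, 147.25, 180, 180, 180, 180].

### API

Orientations are given as [roll, pitch, yaw] about the fixed x, y, z axes, in that order (R = Rz(yaw) Ry(pitch) Rx(roll)).
In Python, from workcell import state, vision, job_done, env gives the robot as it stands.
- The arm moves only by the tool servo_tool, never from a script. Its argument "rows" is a list of rows, each a list of 5 numbers: the shift along the tool's x, y, z scaled (see below), then the turn about the tool's z scaled (see below), then the opening, from 0 (shut) to 1 (fully open). A call has 1 to 20 rows; each row is the pose to reach, as a shift and turn from the pose commanded when the call began, along the tool's axes at that moment; what a row does not reach only later rows make up. The controller multiplies each number of a shift by 200 mm and each number of a turn by 90 degrees. A row lasts 1/12 s, in which the tool goes at most 41.7 mm and 7.16 degrees, less where a joint would pass 70% of its speed; a pose out of reach is approached as far as the arm can. A call with a number of a shift or a turn outside -1 to 1 is refused whole. A call with a gripper value outside its range is refused whole. The fingers move at their own pace and stop on an object; "force" is the grip in N (left out, the last holds). Time passes only in rows, so rows that repeat a pose let the fingers close. It gives the time, the measured TCP pose, the force, the opening and the grip force at its end, in the units of the state.
- state(): the state, without advancing time (a new reading comes with each control period).
- vision.grab_frame(name): name is "side" or "top"; returns the picture (384x512x3 uint8, red, green, blue); there is no depth.
- vision.camera_info(name): a dict with "vertical_fov" (degrees; the focal length in pixels is half the picture's height over the tangent of half this angle, whatever the lens; pixels are square), "cx", "cy" (the principal point, pixels), "T" (4x4, takes a point from camera to world coordinates). Camera axes: x right, y up, looking along -z (the intrinsics and any distortion apply to the point x, -y, -z); pixel columns grow to the right and rows downward; lengths in mm; the calibration is good to about 2 mm. A picture is of the moment at which its call begins. camera_info takes no time and is no camera call.
- job_done(): hands the job in; it is judged then, once.
The state is a dict: "time_s": time; "qpos": joint angles; "qvel": joint speeds; "effort": joint torques, N m; "ee_pos": TCP position; "ee_rot": TCP orientation; "force": force on the tool from outside, world axes, zero at the start; "torque": the same for the moment, N m; "gripper_width": finger opening in mm; "gripper_force": force on a finger pad.
Only numpy, scipy, OpenCV 4.12 (cv2) and the standard library are available. Lean on these libraries where they do the work, as an engineer would, in place of code of your own. Each camera call takes 0.05 s, during which the arm holds its last target. There are 200 camera calls.

### The job

The glue bottle has fallen over on the lid of the round steel waste can: stand it upright on top of the battery charger, the dark box on the bench, and let go of it. Then take the lid by its bar, raise it smoothly past its balance point without letting it fly open or slam, bring it back and finish the program still holding it, still, about five degrees below the balance point. Do not drop the bottle and leave the other things where they are.

Things in the scene. Friction and masses are not known exactly. Their poses are not given: they have to be found in the camera images.
- bottle: squeeze bottle for glue, the only thing lying on the can's lid; body 39 mm wide and 68 mm long, then a nozzle of 22 mm down to a point, 105 mm long in all, 0.08 to 0.15 kg. Origin at the centre of its foot, its z axis runs from foot to nozzle (level at the start, its middle line 20 mm above the lid, nozzle roughly to the right as the robot sees it)
- charger: battery charger, a dark box with a dial on its side; it does not move. Its flat top, 120 mm along its x axis and 150 mm along its y axis, is 200 mm above the table and empty; the middle of the top is 7 mm along +x from the origin, which lies at table height
- can: round waste can of grey sheet steel, 90 mm wide, 205 mm tall, fixed to the table, with a round lid of 112 mm hinged at its back and a grab bar at the front of the lid. Origin at the centre of its foot; the front with the bar is -x, the hinge is at +x
- lid_hinge (a point): point on the lid's hinge line, 211 mm above the table, 58 mm behind the can's middle; the hinge line is level, along the can's y axis. The lid is 6 mm thick with its middle plane through the hinge line, so that its top is 214 mm above the table when shut
- bar_mid (a point): middle of the straight part of the lid's grab bar: round steel bar of 10 mm, parallel to the hinge line and 164 mm from it, in the lid's plane, 72 mm long between its two side arms; at its middle 45 mm are free between bar and lid edge. It moves on an arc with the lid, 211 mm above the table when shut
- lid (a joint): angle of the lid in rad: 0 shut (level), grows as it rises, stop at 1.5. Weight 0.9 kg, eased by a spring; balance point at 0.90: below it the lid falls shut, above it the spring throws it open. About 1.5 N upward at the bar lifts it from shut; near the balance point under 0.5 N is needed. Nothing but the hand keeps it below the balance point
- spray_can: aerosol can, 67 mm wide, 205 mm tall, standing; to be left alone. Origin at the centre of its underside
- oil_filter: short fat oil filter, 68 mm wide, 67 mm tall, standing; to be left alone. Origin at the centre of its underside
- tape_measure: tape measure, 36 x 80 mm, 62 mm tall; to be left alone. Origin at the centre of its underside
- spanner: flat spanner, 174 x 26 x 8 mm, lying; to be left alone. Origin at the centre of its underside

How it is judged:
By the outcome, as a careful person would: the job done as asked, in the order asked, and still so for the second after the job is handed in, while the arm keeps its last pose, push and grip.
It also fails if it takes over 61 s, if anything falls off the work surface, if the arm or the gripper's body presses on something with over 40 N, if the wrist force passes 120 N, or if a joint passes its speed limit or range.

## Working session

There is one attempt and no reset: what is moved stays moved. The work goes in short steps, Python scripts to look and compute and a tool call to move; the robot and the scene stay as the last step left them, time stands still between calls to the robot, and variables do not carry over. Pictures are saved under pics/ and viewed, at most 10 in all, crops included, and the job is handed in when it is done.

Besides the shell and the picture viewer there is one more tool, called after "Request:" as name([rows], argument=value, ...), one row to a line, values as JSON. servo_tool: Moves the arm, as the interface text tells. Its arguments: {"type":"object","properties":{"rows":{"type":"array"},"force":{"type":"number"}},"required":["rows"]}

```bash
mkdir -p pics; ls; python3 - <<'E'
from workcell import state, vision, env
import cv2
s=state();print(s);print(env.pinch_z,[a for a in dir(env) if a[0]!='_'])
for n in("side","top"):
    c=vision.camera_info(n);print(c)
    cv2.imwrite(f"pics/{n}0.png",vision.grab_frame(n)[:,:,::-1])
E
```

```text
pics
{'time_s': 0.0, 'qpos': array([-7.17921688e+01,  1.83524296e+01,  8.97067031e+01, -1.28979867e-03,
        7.20432117e+01, -1.14592386e+00]), 'qvel': array([-0.01788015,  0.00546928, -0.08357691, -0.09404359, -0.01592442,
       -0.03350595]), 'effort': array([ 1.19120148e-03, -4.12466347e+01, -2.31970489e+01,  7.27650197e-02,
        4.55715274e-02, -1.48062295e-04]), 'ee_pos': array([ 190.39106687, -542.02992942,  213.11036127]), 'ee_rot': array([-1.79897652e+02, -8.20750911e-04,  1.93541531e+01]), 'force': array([-0.44175551, -0.0443299 ,  0.52935834]), 'torque': array([-0.03895264, -0.00823634,  0.05443069]), 'gripper_force': 0.0, 'gripper_width': 91.34614875289024}
18.8 ['Unreachable', 'pinch_z']
{'vertical_fov': 56.512743526690315, 'cx': 245.41963523625213, 'cy': 194.6056411341052, 'T': array([[-5.34705275e-01,  5.10630756e-01, -6.73310106e-01,
        -8.59659254e+00],
       [-8.45037835e-01, -3.22019786e-01,  4.26865687e-01,
         4.78659192e+02],
       [ 1.15157190e-03,  7.97219849e-01,  6.03687987e-01,
         6.55485074e+02],
       [ 0.00000000e+00,  0.00000000e+00,  0.00000000e+00,
         1.00000000e+00]])}
{'vertical_fov': 51.53805375511366, 'cx': 257.5605410045047, 'cy': 193.28273191764643, 'T': array([[ 1.52630200e-01,  9.08761161e-01, -3.88403366e-01,
         1.22570499e+02],
       [-9.88248612e-01,  1.37047718e-01, -6.76949353e-02,
         7.70699045e+01],
       [-8.28873318e-03,  3.94171379e-01,  9.18999576e-01,
         1.16390494e+03],
       [ 0.00000000e+00,  0.00000000e+00,  0.00000000e+00,
         1.00000000e+00]])}
```

View pics/side0.png

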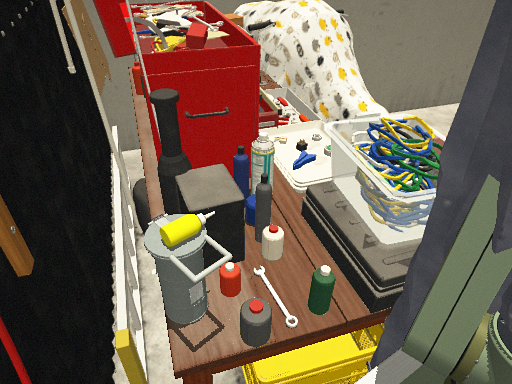

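View pics/top0.png

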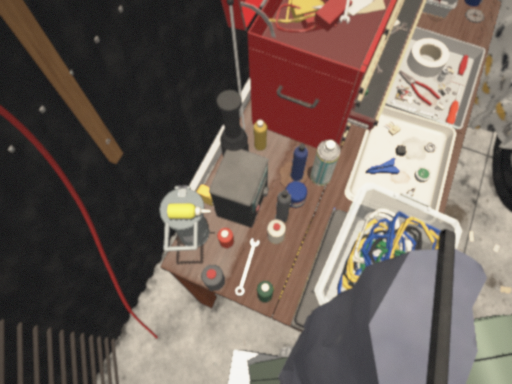

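The side view shows the can at (180,270), its bar from (192,283) to (230,258), the yellow bottle at (185,230) and the charger top at (210,187). In the top view the bottle is at (183,211) and the bar near (183,247). Next I'll enlarge both and measure.

```bash
cat > h.py <<'E'
import numpy as np, cv2
from workcell import state, vision, env
def cam(n):
    c=vision.camera_info(n); f=192/np.tan(np.radians(c["vertical_fov"]/2)); return f,c["cx"],c["cy"],c["T"]
def ray(n,p):
    f,cx,cy,T=cam(n); d=T[:3,:3]@np.array([(p[0]-cx)/f,-(p[1]-cy)/f,-1]); return T[:3,3],d/np.linalg.norm(d)
def plane(n,p,z):
    o,d=ray(n,p); return o+d*(z-o[2])/d[2]
def proj(n,P):
    f,cx,cy,T=cam(n); q=T[:3,:3].T@(np.asarray(P,float)-T[:3,3]); return np.array([cx-f*q[0]/q[2],cy+f*q[1]/q[2]])
def tri(ps,pt):
    a,u=ray("side",ps); b,v=ray("top",pt)
    t=np.linalg.lstsq(np.c_[u,-v],b-a,rcond=None)[0]; A=a+u*t[0];B=b+v*t[1]
    return (A+B)/2,np.linalg.norm(A-B)
def yellow(img,box):
    h=cv2.cvtColor(img,cv2.COLOR_BGR2HSV); m=cv2.inRange(h,(24,130,110),(36,255,255))
    k=np.zeros_like(m);x0,y0,x1,y1=box;k[y0:y1,x0:x1]=m[y0:y1,x0:x1];return k
E
python3 - <<'E'
from h import *
np.set_printoptions(precision=1,suppress=True)
S=cv2.imread("pics/side0.png");T=cv2.imread("pics/top0.png")
a=cv2.resize(S[150:350,130:260],None,fx=3,fy=3,interpolation=cv2.INTER_CUBIC)
b=cv2.resize(T[140:280,150:280],None,fx=3,fy=3,interpolation=cv2.INTER_CUBIC)
im=np.zeros((600,790,3),np.uint8);im[:,:390]=a;im[:420,395:785]=b;cv2.imwrite("pics/crop.png",im)
for n,I,bx in(("side",S,(150,200,225,255)),("top",T,(160,195,215,228))):
    m=yellow(I,bx);c=max(cv2.findContours(m,0,2)[0],key=cv2.contourArea)
    M=cv2.moments(c);p=(M['m10']/M['m00'],M['m01']/M['m00']);print(n,cv2.contourArea(c),p,cv2.minAreaRect(c),plane(n,p,234))
E
```

```text
side 817.0 (180.20257037943696, 229.29436964504285) ((180.69729614257812, 228.98379516601562), (22.250659942626953, 41.693992614746094), 62.10273361206055) [437.7 329.4 234. ]
top 139.5 (181.88888888888889, 212.67861409796893) ((181.0, 210.5), (13.0, 24.0), 90.0) [435.3 324.3 234. ]
```

View pics/crop.png

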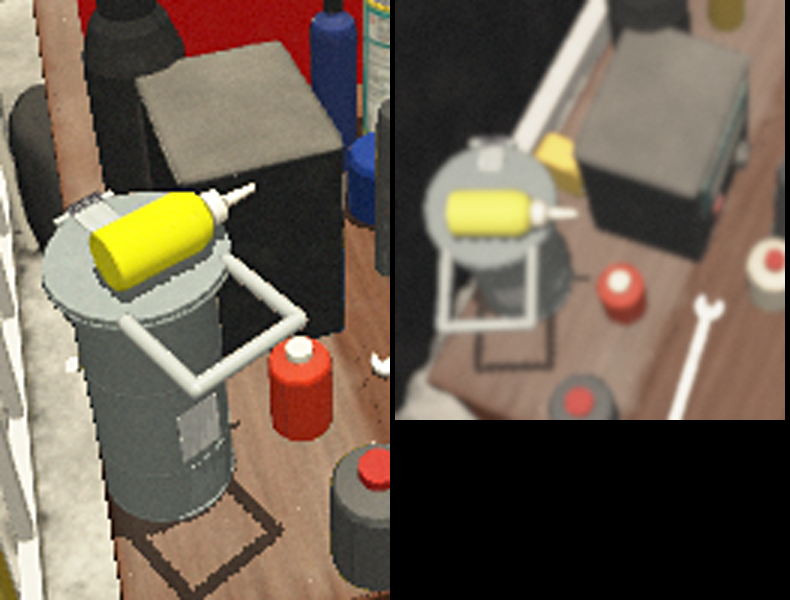

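The crops give me the bar corners, charger top corners and bottle ends. I'll turn those into positions.

```bash
python3 - <<'E'
from h import *
np.set_printoptions(precision=1,suppress=True)
s=lambda u,v:(130+u/3,150+v/3); t=lambda u,v:(150+(u-395)/3,140+v/3)
def both(name,a,b,z):
    P,e=tri(a,b);print(name,"side",plane("side",a,z),"top",plane("top",b,z),"tri",P,"gap %.1f"%e)
both("barL",s(196,387),t(441,326),211)
both("barR",s(302,318),t(534,323),211)
both("tip",s(254,187),t(576,213),234)
both("shoulder",s(209,207),t(531,213),234)
for k,(a,b) in enumerate([(s(190,183),t(580,148)),(s(137,80),t(622,30)),(s(275,43),t(748,68)),(s(341,148),t(700,192))]): print(k,"raw")
both("ch near L",s(190,183),t(580,148),200)
both("ch far L",s(137,80),t(622,30),200)
both("ch farR",s(275,43),t(748,68),200)
both("ch nearR",s(341,148),t(700,192),200)
both("lidC",s(137,257),t(490,207),214)
E
```

```text
barL side [343.6 348.3 211. ] top [344.6 349.4 211. ] tri [344.  348.8 211.3] gap 1.4
barR side [356.  276.7 211. ] top [358.6 274.3 211. ] tri [359.4 275.  207.1] gap 0.4
tip side [446.1 257.1 234. ] top [450.4 254.9 234. ] tri [451.3 255.2 229.8] gap 1.4
shoulder side [444.  288.7 234. ] top [444.8 292.  234. ] tri [442.9 290.5 236.4] gap 2.7
0 raw
1 raw
2 raw
3 raw
ch near L side [509.  273.2 200. ] top [523.1 270.1 200. ] tri [525.1 269.9 188.9] gap 6.5
ch far L side [640.3 254.1 200. ] top [645.6 255.3 200. ] tri [645.2 254.1 198.2] gap 3.8
ch farR side [630.3 140.6 200. ] top [623.8 134.7 200. ] tri [628.  137.7 198.3] gap 8.1
ch nearR side [487.6 168.4 200. ] top [497.6 158.6 200. ] tri [502.4 159.5 186.8] gap 0.8
lidC side [447.8 335.9 214. ] top [451.8 332.5 214. ] tri [453.8 334.  208.2] gap 0.0
```

Request:
servo_tool([
  [0,0,-0.95,0,0.66],
  [0,0,-0.95,0,0.66],
  [0,0,-0.95,0,0.66],
  [0,0,-0.95,-0.2,0.66],
  [0,0,-0.95,-0.4,0.66],
  [0.7,-0.5,-0.95,-0.886,0.66],
  [0.7,-0.5,-0.95,-0.886,0.66],
  [0.7,-0.5,-0.95,-0.886,0.66],
  [0.7,-0.5,-0.95,-0.886,0.66],
  [0.7,-0.5,-0.95,-0.886,0.66],
  [0.7,-0.5,-0.95,-0.886,0.66],
  [0.7,-0.5,-0.95,-0.886,0.66],
  [0.7,-0.5,-0.95,-0.886,0.66],
])

```text
time_s: 1.18
ee_pos: [289.7, -401.2, 403.7]
ee_rot: [-180.0, -0.0, 91.4]
force: [0.5, -0.5, 0.1]
gripper_width: 60.2
gripper_force: 0.0
```

Request:
servo_tool([
  [1,0.75,0,-0.086,0.66],
  [1,0.75,0,-0.086,0.66],
  [1,0.75,0,-0.086,0.66],
  [1,0.75,0,-0.086,0.66],
  [1,0.75,0,-0.086,0.66],
  [1,0.75,0,-0.086,0.66],
  [1,0.75,0,-0.086,0.66],
  [1,0.75,0,-0.086,0.66],
])

```text
time_s: 1.85
ee_pos: [436.8, -197.6, 403.4]
ee_rot: [-179.9, -0.0, 99.0]
force: [-0.8, 0.5, 0.8]
gripper_width: 60.4
gripper_force: 0.0
```

Request:
servo_tool([
  [1,0.2,0,0,0.66],
  [1,0.2,0,0,0.66],
  [1,0.2,0,0,0.66],
  [1,0.2,0,0,0.66],
  [1,0.2,0,0,0.66],
  [1,0.2,0,0,0.66],
])

```text
time_s: 2.35
ee_pos: [444.9, 8.5, 403.9]
ee_rot: [180.0, -0.2, 99.0]
force: [0.3, -0.0, 0.1]
gripper_width: 60.3
gripper_force: 0.0
```

Request:
servo_tool([
  [1,0,0,0,0.66],
  [1,0,0,0,0.66],
  [1,0,0,0,0.66],
  [1,0,0,0,0.66],
  [1,0,0,0,0.66],
  [1,0,0,0,0.66],
  [1,0,0,0,0.66],
])

```text
time_s: 2.93
ee_pos: [415.2, 201.8, 403.5]
ee_rot: [-180.0, 0.1, 98.8]
force: [0.6, -0.5, 0.0]
gripper_width: 60.4
gripper_force: 0.0
```

Request:
servo_tool([
  [0.4,0.2,0,0,0.66],
  [0.4,0.2,0,0,0.66],
  [0.4,0.2,0.3,0,0.66],
  [0.4,0.2,0.5,0,0.66],
  [0.4,0.2,0.5,0,0.66],
  [0.4,0.2,0.5,0,0.66],
  [0.4,0.2,0.5,0,0.66],
])

```text
time_s: 3.52
ee_pos: [443.3, 285.2, 303.8]
ee_rot: [-179.9, 0.1, 98.6]
force: [0.2, 1.1, 0.7]
gripper_width: 60.1
gripper_force: 0.0
```

```bash
python3 - <<'E'
from h import *
np.set_printoptions(precision=1,suppress=True)
s=state();print(s['ee_pos'],s['ee_rot'])
S=vision.grab_frame("side")[:,:,::-1];T=vision.grab_frame("top")[:,:,::-1]
a=cv2.resize(S[150:350,130:260],None,fx=3,fy=3,interpolation=cv2.INTER_CUBIC)
b=cv2.resize(T[140:280,150:280],None,fx=3,fy=3,interpolation=cv2.INTER_CUBIC)
im=np.zeros((600,790,3),np.uint8);im[:,:390]=a;im[:420,395:785]=b;cv2.imwrite("pics/c2.png",im)
print(proj("side",s['ee_pos']))
E
```

```text
[443.3 285.2 303.8] [-179.9    0.1   98.6]
[198.6 187. ]
```

View pics/c2.png

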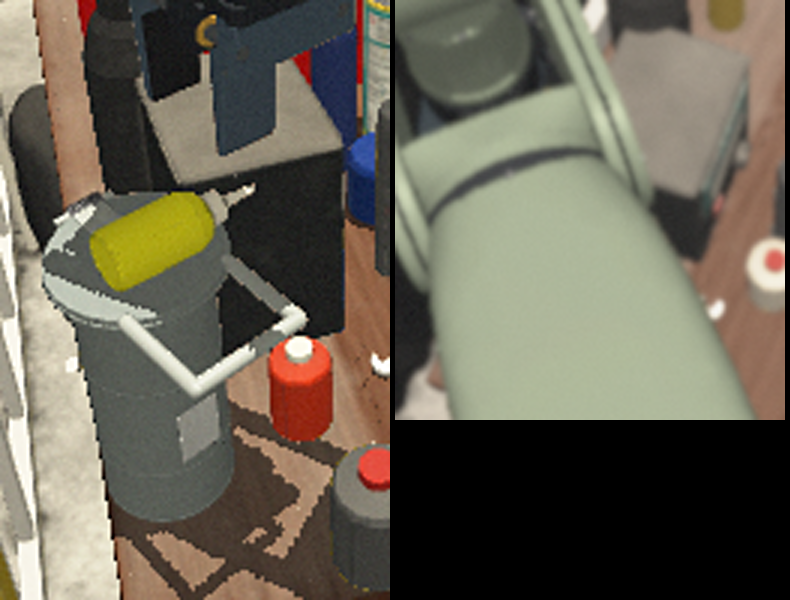

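The open fingers straddle the bottle near its shoulder, with the finger tips at crop (245,150) and (170,100). Going down.

Request:
servo_tool([
  [0.02,0,0.1,0,0.66],
  [0.02,0,0.2,0,0.66],
  [0.02,0,0.3,0,0.66],
  [0.02,0,0.37,0,0.66],
  [0.02,0,0.4,0,0.66],
  [0.02,0,0.415,0,0.66],
  [0.02,0,0.42,0,0.66],
  [0.02,0,0.42,0,0.66],
  [0.02,0,0.42,0,0.66],
])

```text
time_s: 4.37
ee_pos: [442.6, 291.6, 221.3]
ee_rot: [179.9, -0.1, 98.7]
force: [0.7, 0.4, 0.4]
gripper_width: 60.5
gripper_force: 0.0
```

Request:
servo_tool([
  [0,0,0,0,0.3],
  [0,0,0,0,0.3],
  [0,0,0,0,0.3],
  [0,0,0,0,0.3],
  [0,0,0,0,0.3],
  [0,0,0,0,0.3],
  [0,0,0,0,0.3],
  [0,0,0,0,0.3],
], force=4)

```text
time_s: 5.03
ee_pos: [442.1, 291.4, 220.1]
ee_rot: [180.0, -0.0, 98.7]
force: [0.5, -0.0, 1.9]
gripper_width: 38.0
gripper_force: 3.9
```

Request:
servo_tool([
  [0,0,-0.03,0,0.3],
  [0,0,-0.06,0,0.3],
  [0,0,-0.1,0,0.3],
  [0,0,-0.14,0,0.3],
  [0,0,-0.18,0,0.3],
  [0,0,-0.22,0,0.3],
  [0,0,-0.26,0,0.3],
  [0,0,-0.3,0,0.3],
  [0,0,-0.35,0,0.3],
  [0,0,-0.4,0,0.3],
  [0,0,-0.45,0,0.3],
  [0,0,-0.45,0,0.3],
  [0,0,-0.45,0,0.3],
])

```text
time_s: 6.12
ee_pos: [442.1, 291.4, 310.6]
ee_rot: [179.9, -0.0, 98.7]
force: [0.3, -0.5, -1.6]
gripper_width: 36.0
gripper_force: 3.8
```

```bash
python3 - <<'E'
from h import *
np.set_printoptions(precision=1,suppress=True)
s=state();print(s['ee_pos'],s['gripper_width'],s['gripper_force'],s['force'])
S=vision.grab_frame("side")[:,:,::-1]
cv2.imwrite("pics/c3.png",cv2.resize(S[100:340,120:300],None,fx=2.5,fy=2.5,interpolation=cv2.INTER_CUBIC))
E
```

```text
[442.1 291.4 310.6] 36.030305861710254 3.8472116854973137 [ 0.3 -0.5 -1.6]
```

View pics/c3.png

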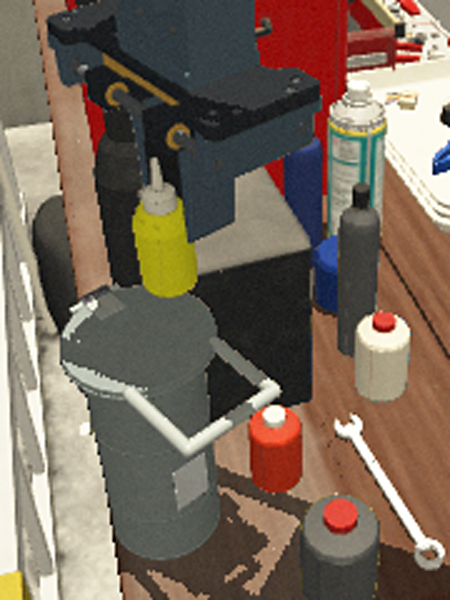

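The bottle swung upright: tip at crop (155,158), foot at (170,283), with a small tilt. I'll measure it in the plane of the pads.

```bash
python3 - <<'E'
from h import *
np.set_printoptions(precision=1,suppress=True)
s=state();C=s['ee_pos'];yw=np.radians(s['ee_rot'][2]);tx=np.array([np.cos(yw),np.sin(yw),0]);ty=np.array([np.sin(yw),-np.cos(yw),0])
I=cv2.imread("pics/c3.png")
h=cv2.cvtColor(I,cv2.COLOR_BGR2HSV);m=cv2.inRange(h,(24,130,60),(36,255,255));m[:190]=0;m[310:]=0;m[:,:120]=0;m[:,210:]=0
c=max(cv2.findContours(m,0,2)[0],key=cv2.contourArea);print(cv2.boundingRect(c),cv2.minAreaRect(c))
def on(u,v):
    o,d=ray("side",(120+u/2.5,100+v/2.5));P=o+d*((C-o)@ty)/(d@ty);return [(P-C)@tx,P[2]-C[2]]
for p in [(155,158),(162,185),(161,200),(170,283)]:print(p,on(*p))
P0=C+np.array([0,0,-46]);print(proj("side",P0),proj("side",P0+[0,0,105]))
E
```

```text
(132, 197, 66, 101) ((164.6099853515625, 247.76998901367188), (99.84349060058594, 59.538394927978516), 81.8698959350586)
(155, 158) [np.float64(19.78526937062114), np.float64(51.970900504904364)]
(162, 185) [np.float64(17.20841526338488), np.float64(30.848664016442797)]
(161, 200) [np.float64(19.2389402196847), np.float64(20.242243945372195)]
(170, 283) [np.float64(20.234871323498787), np.float64(-48.33496914468873)]
[197.7 207.2] [192.3 154.9]
```

The bottle is upright but about 20 mm off the pad centre. I'll set it down on the lid just below and regrip it centrally.

Request:
servo_tool([
  [0,0,0.03,0,0.3],
  [0,0,0.06,0,0.3],
  [0,0,0.09,0,0.3],
  [0,0,0.12,0,0.3],
  [0,0,0.15,0,0.3],
  [0,0,0.17,0,0.3],
  [0,0,0.19,0,0.3],
  [0,0,0.2,0,0.3],
  [0,0,0.21,0,0.3],
  [0,0,0.21,0,0.3],
])

```text
time_s: 7.0
ee_pos: [441.7, 291.3, 267.6]
ee_rot: [-180.0, 0.0, 98.7]
force: [-0.4, 0.3, -0.3]
gripper_width: 35.8
gripper_force: 3.8
```

Request:
servo_tool([
  [0,0,0.005,0,0.3],
  [0,0,0.01,0,0.3],
  [0,0,0.015,0,0.3],
  [0,0,0.015,0,0.3],
  [0,0,0.015,0,0.3],
])

```text
time_s: 7.42
ee_pos: [441.8, 291.3, 264.9]
ee_rot: [180.0, 0.0, 98.7]
force: [0.4, 0.0, -1.5]
gripper_width: 36.0
gripper_force: 3.8
```

```bash
cat >> h.py <<'E'
def bottle():
    "mask rect of yellow bottle body in side view, with positions in the pad plane"
    S=vision.grab_frame("side")[:,:,::-1].copy();s=state();C=s['ee_pos']
    h=cv2.cvtColor(S,cv2.COLOR_BGR2HSV);m=cv2.inRange(h,(24,130,60),(36,255,255));m[:110]=0;m[260:]=0;m[:,:150]=0;m[:,270:]=0
    c=max(cv2.findContours(m,0,2)[0],key=cv2.contourArea)
    print(C,s['force'],s['gripper_width'],cv2.boundingRect(c),cv2.minAreaRect(c),cv2.contourArea(c));return S,c,s
E
python3 - <<'E'
from h import *
np.set_printoptions(precision=1,suppress=True)
S,c,s=bottle()
x,y,w,hh=cv2.boundingRect(c);print(plane("side",(x+w/2,y+hh-4),214))
C=s['ee_pos'];d=np.array([-.151,.989,0])
for z in (214,217,220,225):
    B=np.array([C[0],C[1],z])+19.5*d;print(z,proj("side",B),proj("side",B+[0,0,68]))
E
```

```text
[441.9 291.3 265. ] [-0.4 -0.3 -0.3] 35.48452600855944 (176, 200, 25, 39) ((188.50485229492188, 219.8560791015625), (36.946964263916016, 22.419614791870117), 77.90524291992188) 595.0
[437.2 315.9 214. ]
214 [190.8 233.3] [187.1 203.6]
217 [190.7 232.1] [186.9 202.2]
220 [190.5 230.9] [186.8 200.8]
225 [190.2 228.8] [186.5 198.4]
```

Request:
servo_tool([
  [0,0,0.005,0,0.3],
  [0,0,0.01,0,0.3],
  [0,0,0.015,0,0.3],
  [0,0,0.015,0,0.3],
  [0,0,0.015,0,0.3],
])

```text
time_s: 7.88
ee_pos: [441.8, 291.3, 261.8]
ee_rot: [-180.0, 0.0, 98.7]
force: [0.6, -1.2, -0.7]
gripper_width: 35.8
gripper_force: 3.8
```

Request:
servo_tool([
  [0,0,0.005,0,0.3],
  [0,0,0.01,0,0.3],
  [0,0,0.015,0,0.3],
  [0,0,0.015,0,0.3],
  [0,0,0.015,0,0.3],
])

```text
time_s: 8.3
ee_pos: [442.8, 291.2, 260.1]
ee_rot: [179.8, -0.0, 98.7]
force: [1.3, -1.1, 5.4]
gripper_width: 36.0
gripper_force: 4.2
```

```bash
python3 - <<'E'
from h import *
np.set_printoptions(precision=1,suppress=True)
S,c,s=bottle()
cv2.imwrite("pics/c4.png",cv2.resize(S[120:270,130:280],None,fx=4,fy=4,interpolation=cv2.INTER_CUBIC))
E
```

```text
[442.8 291.2 260.1] [ 1.2 -2.5  5.5] 35.81932114983974 (176, 202, 26, 38) ((188.60000610351562, 221.19998168945312), (36.980567932128906, 22.1146240234375), 79.3803482055664) 598.5
```

View pics/c4.png

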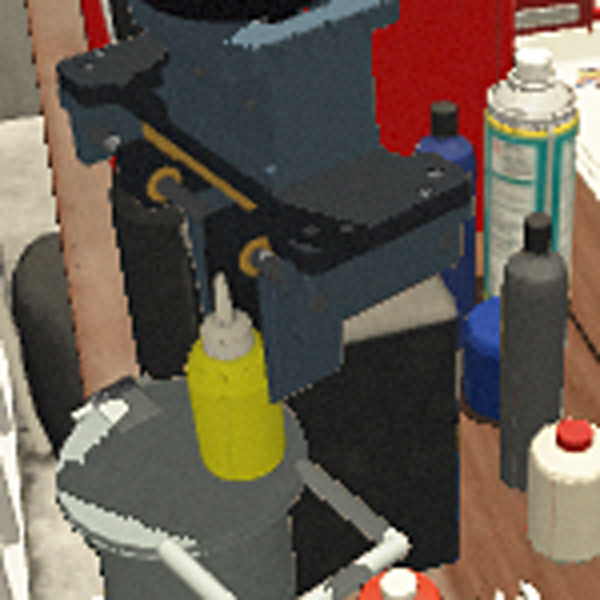

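The force rose to 5.5 N and the bottle stands upright on the lid, with its foot near crop (245,465). Release, centre the pads on it and regrip.

Request:
servo_tool([
  [0,0,-0.005,0,0.45],
  [0,0,-0.005,0,0.55],
  [0,0,-0.005,0,0.66],
  [0,0,-0.005,0,0.66],
  [0,0,-0.005,0,0.66],
])

```text
time_s: 8.77
ee_pos: [441.6, 291.3, 259.5]
ee_rot: [-180.0, 0.0, 98.7]
force: [0.4, -0.6, -0.0]
gripper_width: 60.2
gripper_force: 0.0
```

```bash
python3 - <<'E'
from h import *
np.set_printoptions(precision=1,suppress=True)
S,c,s=bottle()
C=s['ee_pos'];d=np.array([-.151,.989,0])
x,y,w,hh=cv2.boundingRect(c)
for k in (16,20,24):
  B=np.array([C[0],C[1],214])+k*d;r=19.5*np.array([[np.cos(t),np.sin(t),0] for t in np.linspace(0,6.28,40)])
  q=np.array([proj("side",B+v+[0,0,z]) for v in r for z in(0,66)]);print(k,q.min(0),q.max(0))
E
```

```text
[441.7 291.3 259.6] [-0.8  0.3  0.4] 59.90753688888818 (177, 201, 25, 39) ((188.76641845703125, 220.43035888671875), (37.7534065246582, 22.633935928344727), 84.80557250976562) 666.5
16 [177.3 196.7] [203.4 240.2]
20 [175.3 197.7] [201.5 241.2]
24 [173.2 198.6] [199.7 242.3]
```

Request:
servo_tool([
  [0.03,0,0,0,0.66],
  [0.06,0,0,0,0.66],
  [0.09,0,0,0,0.66],
  [0.09,0,0.03,0,0.66],
  [0.09,0,0.06,0,0.66],
  [0.09,0,0.06,0,0.66],
  [0.09,0,0.06,0,0.66],
])

```text
time_s: 9.4
ee_pos: [438.7, 308.8, 247.1]
ee_rot: [-179.9, 0.1, 98.7]
force: [0.4, -0.7, 0.4]
gripper_width: 60.2
gripper_force: 0.0
```

Request:
servo_tool([
  [0,0,0,0,0.3],
  [0,0,0,0,0.3],
  [0,0,0,0,0.3],
  [0,0,0,0,0.3],
  [0,0,0,0,0.3],
  [0,0,0,0,0.3],
  [0,0,0,0,0.3],
], force=12)

```text
time_s: 9.98
ee_pos: [439.4, 309.1, 248.2]
ee_rot: [180.0, -0.0, 98.7]
force: [0.2, 0.7, 1.5]
gripper_width: 38.8
gripper_force: 11.8
```

```bash
python3 - <<'E'
from h import *
np.set_printoptions(precision=1,suppress=True)
print(tri((165,95),(228,100)))
E
```

```text
(array([683.7, 240. , 375.2]), np.float64(6.051720064173227))
```

Request:
servo_tool([
  [0,0,-0.05,0,0.3],
  [0,0,-0.1,0,0.3],
  [0,0,-0.15,0,0.3],
  [0,0,-0.2,0,0.3],
  [0,0,-0.25,0,0.3],
  [0,0,-0.3,0,0.3],
  [0,0,-0.3,0,0.3],
])

```text
time_s: 10.57
ee_pos: [440.0, 309.7, 310.7]
ee_rot: [179.7, -0.1, 98.7]
force: [0.2, 0.3, -1.0]
gripper_width: 38.9
gripper_force: 11.8
```

Request:
servo_tool([
  [-0.06,0.04,0,0,0.3],
  [-0.14,0.1,0,0,0.3],
  [-0.23,0.17,0,0,0.3],
  [-0.32,0.24,0,0,0.3],
  [-0.41,0.31,0,0,0.3],
  [-0.5,0.37,0,0,0.3],
  [-0.57,0.42,0.1,0,0.3],
  [-0.62,0.45,0.15,0,0.3],
  [-0.62,0.45,0.22,0,0.3],
  [-0.62,0.45,0.27,0,0.3],
  [-0.62,0.45,0.3,0,0.3],
  [-0.62,0.45,0.32,0,0.3],
  [-0.62,0.45,0.33,0,0.3],
  [-0.62,0.45,0.33,0,0.3],
])

```text
time_s: 11.73
ee_pos: [546.6, 200.5, 241.9]
ee_rot: [-180.0, 0.0, 98.8]
force: [1.1, -0.3, -1.0]
gripper_width: 39.2
gripper_force: 11.8
```

```bash
python3 - <<'E'
from h import *
np.set_printoptions(precision=1,suppress=True)
S,c,s=bottle()
cv2.imwrite("pics/c5.png",cv2.resize(S[100:250,130:280],None,fx=4,fy=4,interpolation=cv2.INTER_CUBIC))
E
```

```text
[546.8 200.6 242.4] [-0.3 -0.4 -1.2] 38.983499505329924 (206, 160, 19, 33) ((214.848388671875, 175.83197021484375), (32.59286880493164, 17.473398208618164), 84.80557250976562) 304.5
```

View pics/c5.png

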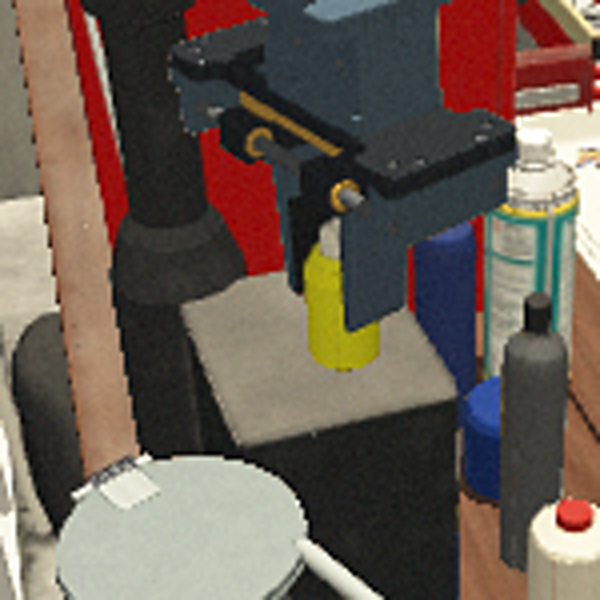

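The bottle is over the charger top, foot at crop (345,360), inside the edges all round. Lowering to contact.

Request:
servo_tool([
  [0,0,0.01,0,0.3],
  [0,0,0.02,0,0.3],
  [0,0,0.03,0,0.3],
  [0,0,0.035,0,0.3],
  [0,0,0.04,0,0.3],
  [0,0,0.04,0,0.3],
])

```text
time_s: 12.28
ee_pos: [546.8, 200.1, 234.3]
ee_rot: [180.0, -0.0, 98.7]
force: [-1.1, 0.7, 1.7]
gripper_width: 38.8
gripper_force: 11.8
```

Request:
servo_tool([
  [0,0,0.003,0,0.3],
  [0,0,0.006,0,0.3],
  [0,0,0.006,0,0.3],
  [0,0,0.006,0,0.3],
])

```text
time_s: 12.62
ee_pos: [547.4, 200.1, 233.9]
ee_rot: [179.9, 0.0, 98.7]
force: [-1.7, -0.4, 5.8]
gripper_width: 38.8
gripper_force: 11.9
```

Contact confirmed at the expected height. Release, then rise.

Request:
servo_tool([
  [0,0,-0.005,0,0.43],
  [0,0,-0.005,0,0.5],
  [0,0,-0.005,0,0.6],
  [0,0,-0.005,0,0.7],
  [0,0,-0.005,0,0.7],
  [0,0,-0.1,0,0.7],
  [0,0,-0.2,0,0.7],
  [0,0,-0.35,0,0.7],
  [0,0,-0.5,0,0.7],
  [0,0,-0.65,0,0.7],
  [0,0,-0.65,0,0.7],
])

```text
time_s: 13.53
ee_pos: [548.8, 200.9, 369.3]
ee_rot: [179.3, -0.1, 98.7]
force: [-0.4, 0.6, 0.8]
gripper_width: 64.3
gripper_force: 0.0
```

```bash
python3 - <<'E'
from h import *
np.set_printoptions(precision=1,suppress=True)
S,c,s=bottle()
T=vision.grab_frame("top")[:,:,::-1]
a=cv2.resize(S[100:300,130:260],None,fx=3,fy=3,interpolation=cv2.INTER_CUBIC)
b=cv2.resize(T[140:280,150:280],None,fx=3,fy=3,interpolation=cv2.INTER_CUBIC)
im=np.zeros((600,790,3),np.uint8);im[:,:390]=a;im[:420,395:785]=b;cv2.imwrite("pics/c6.png",im)
E
```

```text
[548.1 200.6 366.2] [-0.3  0.8  0.2] 63.83354657951502 (206, 163, 19, 32) ((215.0, 178.5), (31.0, 18.0), 90.0) 466.0
```

View pics/c6.png

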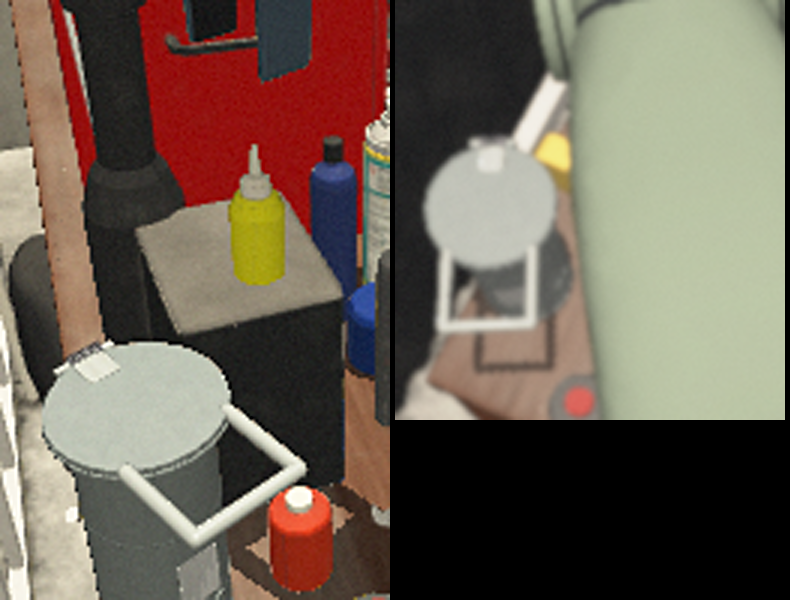

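The bottle stands alone on the charger at crop (258,235). The lid is free, with the bar running from (196,540) to (303,467). Moving to the bar.

Request:
servo_tool([
  [0.14,-0.18,0,-0.02,0.5],
  [0.28,-0.36,0,-0.02,0.45],
  [0.42,-0.53,0,-0.02,0.44],
  [0.56,-0.71,0,-0.02,0.44],
  [0.7,-0.89,0,-0.02,0.44],
  [0.7,-0.89,0.2,-0.02,0.44],
  [0.7,-0.89,0.4,-0.02,0.44],
  [0.7,-0.89,0.5,-0.02,0.44],
  [0.7,-0.89,0.5,-0.02,0.44],
  [0.7,-0.89,0.5,-0.02,0.44],
])

```text
time_s: 14.47
ee_pos: [348.9, 311.0, 261.3]
ee_rot: [-179.8, 0.1, 100.5]
force: [0.7, 0.6, 1.6]
gripper_width: 40.0
gripper_force: 0.0
```

```bash
python3 - <<'E'
from h import *
np.set_printoptions(precision=1,suppress=True)
s=state();print(s['ee_pos'],s['ee_rot'],s['gripper_width'])
S=vision.grab_frame("side")[:,:,::-1]
cv2.imwrite("pics/c7.png",cv2.resize(S[150:350,130:280],None,fx=3,fy=3,interpolation=cv2.INTER_CUBIC))
E
```

```text
[348.9 311.  261.3] [-179.8    0.1  100.5] 39.95888545675691
```

View pics/c7.png

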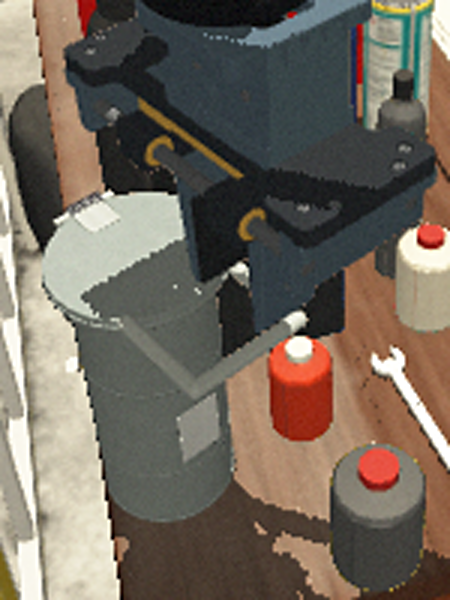

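The fingers line up to straddle the bar: tips at (215,275) and (275,330), bar between them. Going down and closing lightly.

Request:
servo_tool([
  [0.005,0.01,0.06,0,0.44],
  [0.005,0.01,0.14,0,0.44],
  [0.005,0.01,0.22,0,0.44],
  [0.005,0.01,0.28,0,0.44],
  [0.005,0.01,0.32,0,0.44],
  [0.005,0.01,0.34,0,0.44],
  [0.005,0.01,0.34,0,0.44],
  [0.005,0.01,0.34,0,0.44],
])

```text
time_s: 15.18
ee_pos: [352.2, 313.3, 195.7]
ee_rot: [179.9, -0.0, 100.5]
force: [0.2, 0.7, 0.4]
gripper_width: 40.3
gripper_force: 0.0
```

Request:
servo_tool([
  [0,0,0,0,0.3],
  [0,0,0,0,0.2],
  [0,0,0,0,0.12],
  [0,0,0,0,0.05],
  [0,0,0,0,0.05],
  [0,0,0,0,0.05],
  [0,0,0,0,0.05],
], force=8)

```text
time_s: 15.77
ee_pos: [353.0, 313.3, 195.1]
ee_rot: [179.8, -0.0, 100.5]
force: [5.2, 1.6, -1.9]
gripper_width: 9.4
gripper_force: 8.0
```

The bar is gripped at 9.4 mm opening. I'll work out the arc waypoints, where tool y points to the hinge and tool -z is up.

```bash
python3 - <<'E'
import numpy as np
def seg(a,b,n,ease=(0,0)):
    t=np.linspace(0,1,n+1)[1:]
    if ease==(1,0): t=t**2*(2-t) if 0 else t**1.5
    if ease==(0,1): t=1-(1-t)**1.5
    if ease==(1,1): t=t*t*(3-2*t)
    th=a+(b-a)*t
    print(a,b,[[0,round(.82*(np.cos(a)-np.cos(x)),3),round(-.82*(np.sin(x)-np.sin(a)),3)] for x in th])
seg(0,.3,20,(1,0));seg(.3,.55,16);seg(.55,.8,18);seg(.8,.97,20,(0,1));seg(.97,.813,20,(1,1))
E
```

```text
0 0.3 [[0, np.float64(0.0), np.float64(-0.003)], [0, np.float64(0.0), np.float64(-0.008)], [0, np.float64(0.0), np.float64(-0.014)], [0, np.float64(0.0), np.float64(-0.022)], [0, np.float64(0.001), np.float64(-0.031)], [0, np.float64(0.001), np.float64(-0.04)], [0, np.float64(0.002), np.float64(-0.051)], [0, np.float64(0.002), np.float64(-0.062)], [0, np.float64(0.003), np.float64(-0.074)], [0, np.float64(0.005), np.float64(-0.087)], [0, np.float64(0.006), np.float64(-0.1)], [0, np.float64(0.008), np.float64(-0.114)], [0, np.float64(0.01), np.float64(-0.128)], [0, np.float64(0.013), np.float64(-0.143)], [0, np.float64(0.016), np.float64(-0.159)], [0, np.float64(0.019), np.float64(-0.175)], [0, np.float64(0.023), np.float64(-0.191)], [0, np.float64(0.027), np.float64(-0.208)], [0, np.float64(0.031), np.float64(-0.225)], [0, np.float64(0.037), np.float64(-0.242)]]
0.3 0.55 [[0, np.float64(0.004), np.float64(-0.012)], [0, np.float64(0.008), np.float64(-0.024)], [0, np.float64(0.012), np.float64(-0.036)], [0, np.float64(0.017), np.float64(-0.048)], [0, np.float64(0.021), np.float64(-0.06
[... 2361 characters left out ...]
, [0, np.float64(-0.016), np.float64(0.012)], [0, np.float64(-0.023), np.float64(0.016)], [0, np.float64(-0.029), np.float64(0.021)], [0, np.float64(-0.037), np.float64(0.027)], [0, np.float64(-0.044), np.float64(0.032)], [0, np.float64(-0.052), np.float64(0.038)], [0, np.float64(-0.059), np.float64(0.045)], [0, np.float64(-0.066), np.float64(0.051)], [0, np.float64(-0.073), np.float64(0.056)], [0, np.float64(-0.08), np.float64(0.062)], [0, np.float64(-0.085), np.float64(0.067)], [0, np.float64(-0.09), np.float64(0.072)], [0, np.float64(-0.094), np.float64(0.075)], [0, np.float64(-0.097), np.float64(0.078)], [0, np.float64(-0.099), np.float64(0.08)], [0, np.float64(-0.1), np.float64(0.081)]]
```

Request:
servo_tool([
  [0,0.003,0,0,0.05],
  [0,0.006,0,0,0.05],
  [0,0.008,0,0,0.05],
  [0,0.008,0,0,0.05],
  [0,0.008,0,0,0.05],
], force=15)

```text
time_s: 16.18
ee_pos: [353.0, 313.3, 194.9]
ee_rot: [-180.0, -0.0, 100.5]
force: [1.1, 0.8, 1.6]
gripper_width: 9.5
gripper_force: 15.0
```

Request:
servo_tool([
  [0,0,-0.003,0,0.05],
  [0,0,-0.008,0,0.05],
  [0,0,-0.014,0,0.05],
  [0,0,-0.022,0,0.05],
  [0,0.001,-0.031,0,0.05],
  [0,0.001,-0.04,0,0.05],
  [0,0.002,-0.051,0,0.05],
  [0,0.002,-0.062,0,0.05],
  [0,0.003,-0.074,0,0.05],
  [0,0.005,-0.087,0,0.05],
  [0,0.006,-0.1,0,0.05],
  [0,0.008,-0.114,0,0.05],
  [0,0.01,-0.128,0,0.05],
  [0,0.013,-0.143,0,0.05],
  [0,0.016,-0.159,0,0.05],
  [0,0.019,-0.173,0,0.05],
  [0,0.023,-0.187,0,0.05],
  [0,0.026,-0.2,0,0.05],
  [0,0.029,-0.212,0,0.05],
  [0,0.031,-0.224,0,0.05],
])

```text
time_s: 17.85
ee_pos: [358.9, 314.3, 239.6]
ee_rot: [-180.0, 0.0, 100.5]
force: [1.2, 1.7, -3.1]
gripper_width: 9.7
gripper_force: 15.0
```

Request:
servo_tool([
  [0,0.003,-0.009,0,0.05],
  [0,0.006,-0.018,0,0.05],
  [0,0.009,-0.029,0,0.05],
  [0,0.012,-0.039,0,0.05],
  [0,0.016,-0.05,0,0.05],
  [0,0.02,-0.06,0,0.05],
  [0,0.023,-0.07,0,0.05],
  [0,0.027,-0.08,0,0.05],
  [0,0.032,-0.09,0,0.05],
  [0,0.036,-0.1,0,0.05],
  [0,0.04,-0.11,0,0.05],
  [0,0.045,-0.12,0,0.05],
  [0,0.049,-0.13,0,0.05],
  [0,0.054,-0.14,0,0.05],
  [0,0.059,-0.15,0,0.05],
  [0,0.064,-0.16,0,0.05],
  [0,0.069,-0.169,0,0.05],
  [0,0.0745,-0.179,0,0.05],
  [0,0.08,-0.188,0,0.05],
  [0,0.0855,-0.198,0,0.05],
])

```text
time_s: 19.52
ee_pos: [375.0, 317.5, 279.5]
ee_rot: [-179.9, -0.0, 100.5]
force: [-5.7, 2.4, 0.8]
gripper_width: 9.8
gripper_force: 15.0
```

Request:
servo_tool([
  [0,0.005,-0.009,0,0.05],
  [0,0.01,-0.0185,0,0.05],
  [0,0.015,-0.028,0,0.05],
  [0,0.02,-0.037,0,0.05],
  [0,0.026,-0.046,0,0.05],
  [0,0.032,-0.055,0,0.05],
  [0,0.038,-0.064,0,0.05],
  [0,0.045,-0.072,0,0.05],
  [0,0.051,-0.081,0,0.05],
  [0,0.058,-0.09,0,0.05],
  [0,0.065,-0.098,0,0.05],
  [0,0.0715,-0.107,0,0.05],
  [0,0.0785,-0.115,0,0.05],
  [0,0.0855,-0.123,0,0.05],
  [0,0.093,-0.131,0,0.05],
  [0,0.1,-0.139,0,0.05],
  [0,0.108,-0.147,0,0.05],
  [0,0.1155,-0.155,0,0.05],
  [0,0.121,-0.161,0,0.05],
  [0,0.127,-0.1665,0,0.05],
])

```text
time_s: 21.18
ee_pos: [400.2, 322.3, 313.6]
ee_rot: [-180.0, -0.1, 100.5]
force: [-6.9, 2.2, 4.3]
gripper_width: 8.9
gripper_force: 15.0
```

```bash
python3 - <<'E'
from h import *
np.set_printoptions(precision=1,suppress=True)
s=state();print(s['ee_pos'],s['force'],s['torque'])
S=vision.grab_frame("side")[:,:,::-1]
cv2.imwrite("pics/c8.png",cv2.resize(S[90:290,120:270],None,fx=3,fy=3,interpolation=cv2.INTER_CUBIC))
E
```

```text
[400.2 322.3 313.6] [-6.9  2.2  4.3] [0.4 1.1 0.2]
```

View pics/c8.png

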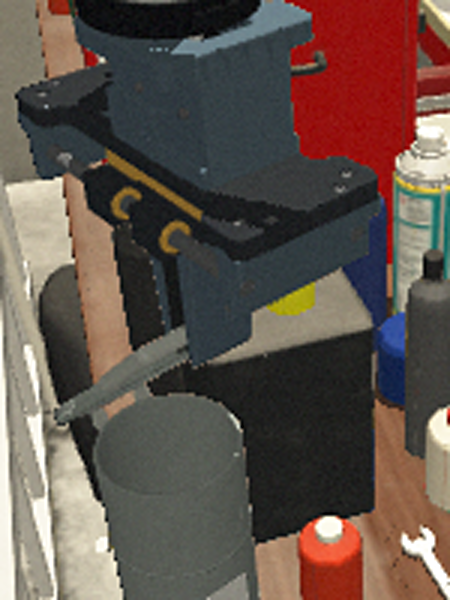

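The lid is held at about 0.79 rad, the bar in the fingers at crop (190,340) and the hinge at (62,415). Now slowly past the balance point.

Request:
servo_tool([
  [0,0.005,-0.0065,0,0.05],
  [0,0.01,-0.013,0,0.05],
  [0,0.0155,-0.0195,0,0.05],
  [0,0.0215,-0.0255,0,0.05],
  [0,0.0275,-0.0315,0,0.05],
  [0,0.0335,-0.037,0,0.05],
  [0,0.0395,-0.0425,0,0.05],
  [0,0.0455,-0.048,0,0.05],
  [0,0.0515,-0.053,0,0.05],
  [0,0.058,-0.058,0,0.05],
  [0,0.0645,-0.063,0,0.05],
  [0,0.071,-0.068,0,0.05],
  [0,0.0775,-0.073,0,0.05],
  [0,0.084,-0.078,0,0.05],
  [0,0.0905,-0.0828,0,0.05],
  [0,0.097,-0.0875,0,0.05],
  [0,0.1015,-0.0908,0,0.05],
  [0,0.105,-0.0932,0,0.05],
  [0,0.107,-0.0945,0,0.05],
  [0,0.1075,-0.095,0,0.05],
])

```text
time_s: 22.9
ee_pos: [422.4, 326.5, 332.0]
ee_rot: [179.9, -0.1, 100.5]
force: [-4.0, 3.5, 3.1]
gripper_width: 9.9
gripper_force: 15.0
```

Request:
servo_tool([
  [0,0,0,0,0.05],
  [0,0,0,0,0.05],
  [0,0,0,0,0.05],
  [0,0,0,0,0.05],
])

```text
time_s: 23.23
ee_pos: [422.4, 326.5, 332.0]
ee_rot: [179.9, -0.1, 100.5]
force: [-3.8, 3.6, 4.0]
gripper_width: 9.5
gripper_force: 15.0
```

By the circle fit the lid is at about 0.96 rad. I'll go a touch further for margin, then come back smoothly.

Request:
servo_tool([
  [0,0.002,-0.001,0,0.05],
  [0,0.005,-0.003,0,0.05],
  [0,0.009,-0.006,0,0.05],
  [0,0.013,-0.009,0,0.05],
  [0,0.017,-0.0115,0,0.05],
  [0,0.019,-0.013,0,0.05],
  [0,0.02,-0.0138,0,0.05],
  [0,0.02,-0.0138,0,0.05],
  [0,0.02,-0.0138,0,0.05],
  [0,0.02,-0.0138,0,0.05],
])

```text
time_s: 24.07
ee_pos: [426.4, 327.3, 334.6]
ee_rot: [179.9, -0.1, 100.5]
force: [-3.0, 3.2, 3.5]
gripper_width: 9.8
gripper_force: 15.0
```

Request:
servo_tool([
  [0,-0.001,0.001,0,0.05],
  [0,-0.003,0.002,0,0.05],
  [0,-0.007,0.0045,0,0.05],
  [0,-0.012,0.008,0,0.05],
  [0,-0.018,0.0125,0,0.05],
  [0,-0.025,0.0175,0,0.05],
  [0,-0.033,0.0235,0,0.05],
  [0,-0.041,0.03,0,0.05],
  [0,-0.05,0.037,0,0.05],
  [0,-0.059,0.044,0,0.05],
  [0,-0.068,0.051,0,0.05],
  [0,-0.076,0.058,0,0.05],
  [0,-0.084,0.0645,0,0.05],
  [0,-0.092,0.071,0,0.05],
  [0,-0.099,0.0765,0,0.05],
  [0,-0.105,0.0815,0,0.05],
  [0,-0.109,0.0855,0,0.05],
  [0,-0.1125,0.088,0,0.05],
  [0,-0.115,0.09,0,0.05],
  [0,-0.1155,0.0908,0,0.05],
])

```text
time_s: 25.73
ee_pos: [403.6, 322.7, 315.8]
ee_rot: [180.0, 0.0, 100.5]
force: [-0.8, 5.2, 0.4]
gripper_width: 9.6
gripper_force: 15.0
```

Request:
servo_tool([
  [0,0,0,0,0.05],
  [0,0,0,0,0.05],
  [0,0,0,0,0.05],
  [0,0,0,0,0.05],
  [0,0,0,0,0.05],
  [0,0,0,0,0.05],
])

```text
time_s: 26.23
ee_pos: [403.6, 322.7, 315.8]
ee_rot: [180.0, 0.0, 100.5]
force: [-0.3, 4.3, -0.8]
gripper_width: 9.9
gripper_force: 15.0
```

```bash
python3 - <<'E'
from workcell import job_done
print(job_done())
E
```

```text
the job is handed in; nothing more can be done
None
```

I handed the job in at 26 s: the bottle is standing upright and released on the charger, and the lid went past its balance point to about 0.99 rad. It's now held still at about 0.81 rad, five degrees below balance; these angles come from the arm's position, and I had no picture views left to check them.

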